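# Count along the sample rack and push the tin into the third gap

## Task

Starting from the end of the slotted rack where the tall round-headed post stands, run a fingertip along the top of the rack's back rail, keeping it in contact, past the first and second gaps to the third gap. Then push the loose sample tin that stands on the table in front of the rack into that third gap, fully home against the back rail. Only push the tin, never lift or tip it off the table, and leave everything else where it stands.

Things in the scene. Friction and masses are not known exactly. Their poses are not given: they have to be found in the camera images.
- rack: Fixed plywood rack: back rail and seven comb-like dividers, six gaps open to the robot (-x), two already holding tins. No floor: tins slide on the table. Origin on the table under the rail's middle; x across the rail, away from the robot, y along it, z up. Gaps 46 mm clear, centred at y = -135, -81, -27, 27, 81, 135 mm. The third gap from the post is at y = +27 mm if the post is at +180, else -27 mm.
- rail_top (a point): Middle of the back rail's smooth flat top, 36 mm above the table, straight above the rack's origin, same axes. Rail 384 mm long (y), 20 mm thick (x -10 to +10 mm).
- nose (a point): Foremost point of the middle divider (rack x = -52, y = 0, z = 12 mm). Dividers are 8 mm thick, 24 mm high, reach from the rail (x = -10 mm) to round noses at x = -52 mm, centred at y = -162, -108, -54, 0, 54, 108, 162 mm.
- post: The tall wooden post with a round ball head (18 mm across at the foot, ball 24 mm), 44 mm tall, fixed on the rail's top at one end of the rack, at rack x = 0 and y = +180 or -180 mm; counting starts there. Origin at the centre of its foot, 36 mm above the table. The nearest gap is the first.
- stub: Low flat square wooden plate, 14 mm wide and 4 mm high, fixed on the rail's top at the other end. Origin at the centre of its underside.
- tin: The loose aluminium sample tin with a round kraft label on its lid, standing alone on the table in front of the rack: upright cylinder 40 mm across, 22 mm tall, 50 to 100 g, slides freely. Origin at the centre of its underside. Fully home in a gap, its centre is at rack x = -30 mm.
- rack_tin_a: identical tin already in a gap of the rack (gap at y = +81 mm); leave it; origin at the centre of its underside
- rack_tin_b: identical tin already in a gap of the rack (gap at y = -135 mm); leave it; origin at the centre of its underside
- figure_a: tapered kraft cone 48 mm across at the foot with a green ball on top, 105 mm tall, left of the tin; bystander, origin at the centre of its underside
- figure_b: tapered kraft cone 48 mm across at the foot with a green ball on top, 90 mm tall, right of the tin; bystander, origin at the centre of its underside
- carton: small closed kraft box 70 x 90 x 45 mm behind the rack; bystander, origin at the centre of its underside
- petri: flat round lidded dish 90 mm across with brown contents, 16 mm high, behind the rack; bystander, origin at the centre of its underside
- stamp: wooden hand stamp 45 x 30 mm, 48 mm tall, at the rack's left end; bystander, origin at the centre of its underside
There are look-alikes about, which are no part of the job. What is shaped like the tin but yellow is not meant.

How it is judged (in metres and radians):
On the way, in this order (a step that is already met when the one before it is completed fails the run):
1. the fingertip touches the rail top behind the first gap (contact force between the fingers and rack above 0.3 N and height (world z) of the grasp point above 0.036 m and x of the grasp point in the frame of rack above -0.03 m and horizontal distance between the grasp point and post between 0.031 and 0.058 m), for 0.05 s.
2. it touches the rail top behind the divider between gaps one and two (contact force between the fingers and rack above 0.3 N and height (world z) of the grasp point above 0.036 m and x of the grasp point in the frame of rack above -0.03 m and horizontal distance between the grasp point and post between 0.059 and 0.085 m), for 0.05 s.
3. it touches the rail top behind the second gap (contact force between the fingers and rack above 0.3 N and height (world z) of the grasp point above 0.036 m and x of the grasp point in the frame of rack above -0.03 m and horizontal distance between the grasp point and post between 0.086 and 0.112 m), for 0.05 s.
4. it touches the rail top behind the divider between gaps two and three (contact force between the fingers and rack above 0.3 N and height (world z) of the grasp point above 0.036 m and x of the grasp point in the frame of rack above -0.03 m and horizontal distance between the grasp point and post between 0.113 and 0.139 m), for 0.05 s.
5. it touches the rail top behind the third gap (contact force between the fingers and rack above 0.3 N and height (world z) of the grasp point above 0.036 m and x of the grasp point in the frame of rack above -0.03 m and horizontal distance between the grasp point and post between 0.14 and 0.168 m), for 0.05 s.
6. after that, the tin is pushed fully into the third gap (x of tin in the frame of rack between -0.035 and -0.02 m and horizontal distance between tin and post between 0.146 and 0.166 m and height (world z) of tin below 0.006 m and angle between tin's own z axis and vertical below 0.15 rad), for 0.2 s.
At the end, for the whole second after the job is handed in: The loose tin stands at rest, flat on the table, in the third gap counted from the post's end, within about 5 mm of the back rail; no other thing has moved more than 15 mm (all of step 6 and linear speed of tin below 0.01 m/s and distance of each of rack_tin_a, rack_tin_b, figure_a, figure_b, carton, petri, stamp from where it was at the start of the episode below 0.015 m); the robot touches nothing.
It fails at once if the tin is lifted or tipped (height (world z) of tin above 0.012 m or angle between tin's own z axis and vertical above 0.35 rad).
It fails at once if a bystander is moved more than 15 mm (distance of any of rack_tin_a, rack_tin_b, figure_a, figure_b, carton, petri, stamp from where it was at the start of the episode above 0.015 m).
It also fails if it takes over 61 s, if anything falls off the work surface, if the arm or the gripper's body presses on something with over 40 N, if the wrist force passes 120 N, or if a joint passes its speed limit or range.

## Robot

A 6-joint arm with a two-finger parallel gripper is mounted at the origin on the work surface. World frame = base frame: x ahead of the robot, y to its left, z up, the work surface at z = 0. Lengths are in m, angles in degrees, forces in N, time in s.
With the tool pointing down it reaches from about 0.325 to 0.775 m from the base axis. Payload 5.5 kg.
Tool frame: the origin (TCP) lies at the very end of the fingers, on their centre line; the grasp point (between the pads) lies 19 mm behind it; z points along the fingers, y is the line along which they close (so a half turn about z gives the same grasp; the last joint's range is limited). The gripper opens to 85 mm and grips with 20 to 120 N. Pads are 22 mm wide; open, the fingers measure 114 mm over their backs; the gripper's body (76 mm by 85 mm) begins 54 mm behind the grasp point. The pads swing forward as they close: fully open they stand 13 mm farther back than shut.
Start: joints at [-77.332, 5.22, 70.514, -0, 104.267, -3.249], TCP at [0.165, -0.577, 0.21] pointing down, gripper open.
Joint ranges: [-164.24, 164.24], [-49.07, 125.15], [9.68, 141.18], [-86.29, 266.29], [3.28, 154.24], [-151.56, 151.56]. Speed limits (degrees/s): [147.25, 147.25, 172.46, 180, 180, 180].

## Interface

Orientations are given as a 3x3 rotation matrix whose columns are the frame's x, y, z axes.
In Python, from bench import * gives the robot as it stands. The module is installed in compiled form; this text tells all that it offers.
- The arm moves only by the shell command python3 -m jog 'ROWS' [FORCE]. ROWS is JSON, a list of rows, each an object of numbers: "rx", "ry", "rz": the turn, a rotation vector about the tool's x, y, z scaled (see below); "dx", "dy", "dz": the shift along the tool's x, y, z scaled (see below); "jaw": the opening, from 0 (shut) to 1 (fully open). In form: [{"rx": .., "ry": .., "rz": .., "dx": .., "dy": .., "dz": .., "jaw": ..}, ...]. A call has 1 to 12 rows; each row shifts and turns the commanded pose from where the row before left it, along the tool's axes as they then stand; what a row does not reach is not made up. The controller multiplies each number of a shift by 3 cm and each number of a turn by 8 degrees. A row lasts 1/8 s, in which the tool goes at most 62.5 mm and 10.7 degrees, less where a joint would pass 70% of its speed; a pose out of reach is approached as far as the arm can. A call with a number of a shift or a turn outside -1 to 1 is refused whole. A call with a gripper value outside its range is refused whole. The fingers move at their own pace and stop on an object; FORCE is the grip in N (left out, the last holds). Time passes only in rows, so rows that do not move let the fingers close. It gives the time, the measured TCP pose, the force, the opening and the grip force at its end, in the units of the state.
- get_obs(): the state, without advancing time (a new reading comes with each control period).
- camera(name): name is "side" or "top" or "wrist"; returns a dict with "pixels" (420x560x3 uint8, red, green, blue), "depth" (420x560 float32, m along the optical axis (not along the pixel's ray), 0 where there is no reading), "vfov" (degrees; the focal length in pixels is half the picture's height over the tangent of half this angle, whatever the lens; pixels are square), "cx", "cy" (the principal point, pixels), "cam_to_world" (4x4, takes a point from camera to world coordinates). Camera axes: x right, y down, z forward; pixel columns grow to the right and rows downward; lengths in m; the calibration is good to about 2 mm. A picture is of the moment at which its call begins.
- finish_job(): hands the job in; it is judged then, once.
The state is a dict: "time_s": time; "qpos": joint angles; "qd": joint speeds; "effort": joint torques, N m; "eef_pos": TCP position; "eef_rot": TCP orientation; "ft_force": force on the tool from outside, world axes, zero at the start; "ft_torque": the same for the moment, N m; "width": finger opening in m; "gripper_force": force on a finger pad.
Only numpy, scipy, OpenCV 4.12 (cv2) and the standard library are available. Lean on these libraries where they do the work, as an engineer would, in place of code of your own. Each camera call takes 0.05 s, during which the arm holds its last target. There are 200 camera calls.

## Working session

There is one attempt and no reset: what is moved stays moved. The work goes in short steps, Python scripts to look and compute and a shell command to move; the robot and the scene stay as the last step left them, time stands still between calls to the robot, and variables do not carry over. Pictures are saved under pics/ and viewed, at most 10 in all, crops included, and the job is handed in when it is done.

```bash
mkdir -p pics; cat > h.py <<'E'
from bench import *
import numpy as np, cv2
def shot(n,f):
    c=camera(n); cv2.imwrite('pics/'+f,c['pixels'][:,:,::-1]); np.savez('pics/'+f[:-4]+'.npz',**c); return c
def ray(c,u,v,z):
    f=c['pixels'].shape[0]/2/np.tan(np.radians(float(c['vfov'])/2)); T=c['cam_to_world']
    d=T[:3,:3]@np.array([(u-c['cx'])/f,(v-c['cy'])/f,1]); o=T[:3,3]
    return o+d*(z-o[2])/d[2]
def pts(c):
    f=c['pixels'].shape[0]/2/np.tan(np.radians(float(c['vfov'])/2)); T=c['cam_to_world']
    v,u=np.mgrid[:420,:560]; d=c['depth']
    P=np.stack([(u-c['cx'])/f*d,(v-c['cy'])/f*d,d],-1)
    return P@T[:3,:3].T+T[:3,3]
E
python3 - <<'E'
from h import *
np.set_printoptions(precision=3,suppress=True)
for n in('top','side'):
    c=shot(n,n+'1.png'); print(n,c['vfov'],c['cx'],c['cy'],c['cam_to_world'])
o=get_obs();print(o['eef_rot'],o['ft_force'],o['width'])
E
```

```text
top 44.57206860383931 265.4150426152546 209.89083296483724 [[-0.008 -0.992  0.126  0.51 ]
 [-1.     0.004 -0.03   0.041]
 [ 0.029 -0.127 -0.992  1.035]
 [ 0.     0.     0.     1.   ]]
side 53.66772385882773 274.2648144116571 206.36938960651963 [[ 0.934 -0.169  0.315  0.339]
 [-0.357 -0.455  0.816 -0.701]
 [ 0.005 -0.874 -0.485  0.495]
 [ 0.     0.     0.     1.   ]]
[[ 0.962  0.274 -0.   ]
 [ 0.274 -0.962  0.002]
 [ 0.    -0.002 -1.   ]] [ 0.542  0.374 -0.585] 0.08557300093603593
```

View pics/top1.png

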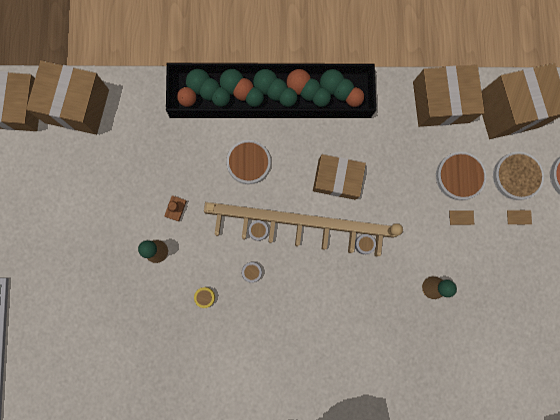

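View pics/side1.png

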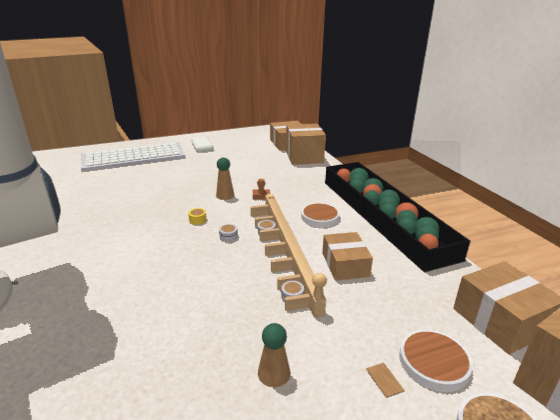

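The top view shows the post at the rack's right end (396,230) and the stub at the left (210,207). The loose tin is at (252,272), and the yellow look-alike is at (204,297). The post is at y=-180, so the third gap is at rack y=-27.

```bash
cat > m.py <<'E'
from h import *
np.set_printoptions(precision=4,suppress=True)
c=dict(np.load('pics/top1.npz')); P=pts(c)
hsv=cv2.cvtColor(c['pixels'],cv2.COLOR_RGB2HSV)
box=np.zeros((420,560),bool); box[198:262,203:405]=1
m=box&(hsv[...,1]>75)&(hsv[...,2]>130)&(P[...,2]>0.026)&(P[...,2]<0.046)
print('table z',np.median(P[280:330,300:400,2]),'n',m.sum(),'rail z',np.median(P[m][:,2]))
v,u=np.nonzero(m); Q=np.array([ray(c,a,b,.036)[:2] for a,b in zip(u,v)])
for _ in range(5):
    mu=Q.mean(0); d=np.linalg.svd(Q-mu,full_matrices=False)[2][0]; n=np.array([-d[1],d[0]]); k=abs((Q-mu)@n)<.012; Q=Q[k]
if d[1]<0:d=-d
xr=np.array([d[1],-d[0]]); t=(Q-mu)@d; w=(Q-mu)@xr
print('len',np.ptp(t),'width pct',np.percentile(w,[2,98]))
o=mu+d*(t.max()+t.min())/2+xr*np.percentile(w,[2,98]).mean()
print('rack o',o,'yaw',np.degrees(np.arctan2(-d[0],d[1])),'xr',xr,'yr',d)
# ball
print('ball px ray z=.068',ray(c,396,229.5,.068)[:2],'stub',ray(c,210,207,.04)[:2],'expect post',o-.18*d,'stub',o+.18*d)
g=cv2.cvtColor(c['pixels'],cv2.COLOR_RGB2GRAY)
for nm,(a,b) in dict(tin=(252,272),A=(259,231),B=(366,244)).items():
    sub=P[b-12:b+13,a-12:a+13,2]; mm=(sub>.014)&(sub<.03); vv,uu=np.nonzero(mm)
    e=cv2.minEnclosingCircle(np.stack([uu,vv],1).astype(np.float32)); q=ray(c,uu.mean()+a-12,vv.mean()+b-12,.022)[:2]
    print(nm,mm.sum(),e[1],q,'rack',(q-o)@xr,(q-o)@d)
for s in(-.027,):print('gap home',o+s*d-.03*xr)
E
python3 m.py
```

```text
table z 0.0015979539249826313 n 1887 rail z 0.037285483366272354
len 0.3776374367141137 width pct [-0.0085  0.0085]
rack o [ 0.6195 -0.0557] yaw -7.80602389554627 xr [ 0.9907 -0.1358] yr [0.1358 0.9907]
ball px ray z=.068 [ 0.5948 -0.237 ] stub [0.6433 0.1195] expect post [ 0.595  -0.2341] stub [0.6439 0.1226]
tin 329 10.12432861328125 [0.5176 0.039 ] rack -0.11377112446024319 0.07996948075638038
A 385 16.278919219970703 [0.6003 0.023 ] rack -0.029680115414913992 0.07543265589459085
B 419 16.620868682861328 [ 0.5722 -0.1896] rack -0.02865341729999083 -0.13910448881852583
gap home [ 0.5861 -0.0784]
```

```bash
python3 -m jog '[{"rz":0.99,"jaw":0},{"rz":0.99,"jaw":0},{"rz":0.98,"jaw":0},{"dx":0.8,"dy":-0.92,"jaw":0},{"dx":0.8,"dy":-0.92,"jaw":0},{"dx":0.8,"dy":-0.92,"jaw":0},{"dx":0.8,"dy":-0.92,"jaw":0},{"dx":0.8,"dy":-0.92,"jaw":0},{"dx":0.8,"dy":-0.92,"jaw":0},{"dx":0.8,"dy":-0.92,"jaw":0},{"dx":0.8,"dy":-0.92,"jaw":0},{"jaw":0}]' 20
cat > s.py <<'E'
from h import *
np.set_printoptions(precision=4,suppress=True)
o=get_obs();O=np.array([.6193,-.0587]);xr=np.array([.9907,-.1358]);d=np.array([.1358,.9907])
p=o['eef_pos'];q=np.array(p[:2])-O
print(o['time_s'],p,'rack',q@xr,q@d,'z',p[2],'ft',o['ft_force'],'w',o['width']);print(o['eef_rot'])
E
python3 s.py
```

```text
0.1 [ 0.1645 -0.5767  0.2087] rack -0.3802532008372045 -0.5749416674509314 z 0.20871101375579867 ft [ 0.5423  0.3745 -0.585 ] w 0.08557300093603593
[[ 0.9617  0.2743 -0.0004]
 [ 0.2743 -0.9617  0.0018]
 [ 0.0001 -0.0019 -1.    ]]invalid input
```

```bash
python3 -m jog '[{"rx":0,"ry":0,"rz":0.99,"dx":0,"dy":0,"dz":0,"jaw":0},{"rx":0,"ry":0,"rz":0.99,"dx":0,"dy":0,"dz":0,"jaw":0},{"rx":0,"ry":0,"rz":0.98,"dx":0,"dy":0,"dz":0,"jaw":0},{"rx":0,"ry":0,"rz":0,"dx":0.8,"dy":-0.92,"dz":0,"jaw":0},{"rx":0,"ry":0,"rz":0,"dx":0.8,"dy":-0.92,"dz":0,"jaw":0},{"rx":0,"ry":0,"rz":0,"dx":0.8,"dy":-0.92,"dz":0,"jaw":0},{"rx":0,"ry":0,"rz":0,"dx":0.8,"dy":-0.92,"dz":0,"jaw":0},{"rx":0,"ry":0,"rz":0,"dx":0.8,"dy":-0.92,"dz":0,"jaw":0},{"rx":0,"ry":0,"rz":0,"dx":0.8,"dy":-0.92,"dz":0,"jaw":0},{"rx":0,"ry":0,"rz":0,"dx":0.8,"dy":-0.92,"dz":0,"jaw":0},{"rx":0,"ry":0,"rz":0,"dx":0.8,"dy":-0.92,"dz":0,"jaw":0},{"rx":0,"ry":0,"rz":0,"dx":0,"dy":0,"dz":0,"jaw":0}]' 20
python3 s.py
```

```text
time_s: 1.6
eef_pos: [0.386, -0.3825, 0.2093]
eef_rot: [[0.991, -0.132, -0.0], [-0.132, -0.991, 0.001], [-0.0, -0.001, -1.0]]
ft_force: [-0.2, -0.0, -0.2]
width: -0.0003
gripper_force: 0.0
1.6 [ 0.386  -0.3825  0.2093] rack -0.1871594599030466 -0.35249765381776693 z 0.20928899187717276 ft [-0.1593 -0.0342 -0.1516] w -0.00033058744864324823
[[ 0.9913 -0.1316 -0.0002]
 [-0.1316 -0.9913  0.001 ]
 [-0.0003 -0.0009 -1.    ]]
```

```bash
python3 -m jog '[{"rx":0,"ry":0,"rz":0,"dx":0.78,"dy":-0.905,"dz":0,"jaw":0},{"rx":0,"ry":0,"rz":0,"dx":0.78,"dy":-0.905,"dz":0,"jaw":0},{"rx":0,"ry":0,"rz":0,"dx":0.78,"dy":-0.905,"dz":0,"jaw":0},{"rx":0,"ry":0,"rz":0,"dx":0.78,"dy":-0.905,"dz":0,"jaw":0},{"rx":0,"ry":0,"rz":0,"dx":0.78,"dy":-0.905,"dz":0,"jaw":0},{"rx":0,"ry":0,"rz":0,"dx":0.78,"dy":-0.905,"dz":0,"jaw":0},{"rx":0,"ry":0,"rz":0,"dx":0.78,"dy":-0.905,"dz":0,"jaw":0},{"rx":0,"ry":0,"rz":0,"dx":0.78,"dy":-0.905,"dz":0,"jaw":0},{"rx":0,"ry":0,"rz":0,"dx":0,"dy":0,"dz":1,"jaw":0},{"rx":0,"ry":0,"rz":0,"dx":0,"dy":0,"dz":1,"jaw":0},{"rx":0,"ry":0,"rz":0,"dx":0,"dy":0,"dz":0,"jaw":0}]'
python3 s.py; python3 -c "
from h import *
print(shot('wrist','w1.png')['cam_to_world'])"
```

```text
time_s: 2.98
eef_pos: [0.5975, -0.1945, 0.1459]
eef_rot: [[0.991, -0.136, -0.007], [-0.136, -0.991, 0.002], [-0.007, -0.001, -1.0]]
ft_force: [-0.2, 0.2, -0.4]
width: 0.0002
gripper_force: 0.0
2.975 [ 0.5975 -0.1945  0.1459] rack -0.0031208307563416193 -0.1375123270366732 z 0.14589156706967663 ft [-0.185   0.196  -0.3697] w 0.00023016133816260257
[[ 0.9907 -0.1358 -0.0067]
 [-0.1358 -0.9907  0.0021]
 [-0.0069 -0.0012 -1.    ]]
[[-0.13641078 -0.94065524 -0.31074076  0.67625262]
 [-0.99065095  0.1289964   0.04439177 -0.20588698]
 [-0.00167291  0.31389115 -0.9494575   0.30921672]
 [ 0.          0.          0.          1.        ]]
```

View pics/w1.png

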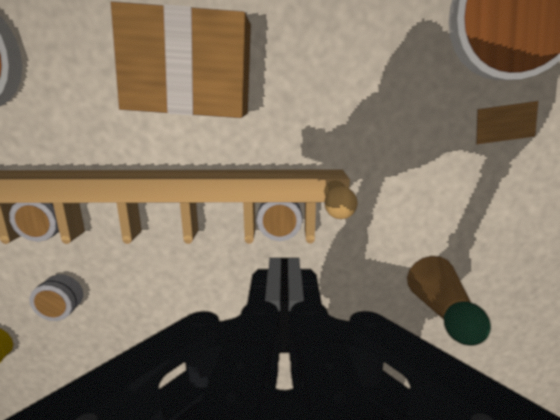

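The wrist view shows the rail top at rows 179–202, the post ball at (341,201), tin B at (279,219) between dividers at u≈249 and 311, and the third gap between dividers at u≈127 and 187. The loose tin is at (54,299).

```bash
cat > w.py <<'E'
from h import *
np.set_printoptions(precision=4,suppress=True)
c=dict(np.load('pics/w1.npz'))
O=np.array([.6193,-.0587]);xr=np.array([.9907,-.1358]);d=np.array([.1358,.9907])
R=lambda q:np.array([(q[:2]-O)@xr,(q[:2]-O)@d])
g=cv2.cvtColor(c['pixels'],cv2.COLOR_RGB2HSV)[...,2].astype(int)
for u in(90,155,220): 
    col=g[160:215,u]; print(u,col.tolist())
for u in(20,155,280): print('rail edges',u,R(ray(c,u,179,.036)),R(ray(c,u,202,.036)))
row=g[232]; e=np.diff(row); print('div edges',[(i,int(e[i])) for i in np.nonzero(abs(e)>22)[0] if i<330])
for u in(64,127,187,249,311): print('div',u,R(ray(c,u,225,.024)))
print('ball',R(ray(c,341,201,.068)),'tinB',R(ray(c,279.5,219,.022)),'tinA',R(ray(c,34,220,.022)),'tin',R(ray(c,53.5,300,.022)))
E
python3 w.py
```

```text
90 [177, 177, 179, 177, 163, 135, 114, 111, 109, 104, 93, 86, 85, 88, 88, 90, 86, 83, 98, 130, 155, 162, 164, 163, 165, 166, 166, 167, 168, 171, 170, 170, 170, 172, 171, 175, 175, 177, 176, 177, 179, 178, 175, 177, 183, 184, 185, 185, 183, 184, 183, 178, 177, 173, 165]
155 [194, 195, 194, 190, 174, 144, 122, 115, 111, 103, 92, 85, 86, 91, 92, 90, 88, 87, 106, 138, 160, 168, 167, 172, 171, 173, 175, 175, 177, 177, 178, 178, 179, 178, 180, 182, 181, 184, 184, 185, 183, 180, 172, 175, 180, 185, 186, 189, 190, 188, 187, 184, 184, 185, 187]
220 [191, 189, 180, 153, 132, 120, 116, 114, 110, 101, 87, 83, 88, 91, 91, 92, 93, 92, 108, 141, 166, 172, 174, 174, 177, 178, 179, 179, 181, 182, 184, 184, 185, 185, 187, 187, 188, 188, 190, 189, 188, 186, 185, 187, 190, 190, 189, 188, 188, 188, 186, 185, 181, 181, 180]
rail edges 20 [0.0094 0.0735] [-0.0099  0.078 ]
rail edges 155 [ 0.0094 -0.0345] [-0.0099 -0.0323]
rail edges 280 [ 0.0094 -0.1344] [-0.0099 -0.1344]
div edges [(np.int64(6), -26), (np.int64(7), -32), (np.int64(16), 23), (np.int64(52), -23), (np.int64(53), -31), (np.int64(56), 23), (np.int64(57), 26), (np.int64(58), 23), (np.int64(68), -33), (np.int64(69), -24), (np.int64(82), 23), (np.int64(83), 27), (np.int64(84), 24), (np.int64(129), -30), (np.int64(130), -34), (np.int64(139), 27), (np.int64(140), 35), (np.int64(141), 23), (np.int64(190), -25), (np.int64(191), -32), (np.int64(192), -26), (np.int64(196), 33), (np.int64(197), 30), (np.int64(252), -24), (np.int64(254), 31), (np.int64(255), 27)]
div 64 [-0.0347  0.0541]
div 127 [-0.0347 -0.0008]
div 187 [-0.0347 -0.0531]
div 249 [-0.0347 -0.1071]
div 311 [-0.0347 -0.1611]
ball [ 0.001  -0.1787] tinB [-0.0299 -0.1337] tinA [-0.0308  0.0808] tin [-0.1115  0.0804]
```

```bash
python3 -m jog '[{"rx":0,"ry":0,"rz":0,"dx":0.1,"dy":0,"dz":1,"jaw":0},{"rx":0,"ry":0,"rz":0,"dx":0,"dy":0,"dz":1,"jaw":0},{"rx":0,"ry":0,"rz":0,"dx":0,"dy":0,"dz":0.8,"jaw":0},{"rx":0,"ry":0,"rz":0,"dx":0,"dy":0,"dz":0.4,"jaw":0},{"rx":0,"ry":0,"rz":0,"dx":0,"dy":0,"dz":0,"jaw":0},{"rx":0,"ry":0,"rz":0,"dx":0,"dy":0,"dz":0,"jaw":0}]'
python3 s.py
```

```text
time_s: 3.78
eef_pos: [0.6033, -0.1952, 0.0558]
eef_rot: [[0.991, -0.135, 0.003], [-0.135, -0.991, -0.001], [0.003, 0.001, -1.0]]
ft_force: [0.2, 0.1, -0.0]
width: -0.0
gripper_force: 0.0
3.775 [ 0.6033 -0.1952  0.0558] rack 0.002649268710611026 -0.13736392547229997 z 0.055782472495045796 ft [ 0.2297  0.0888 -0.0458] w -3.6457658208952627e-05
[[ 0.9908 -0.1353  0.0026]
 [-0.1353 -0.9908 -0.001 ]
 [ 0.0027  0.0007 -1.    ]]
```

Continuing down in smaller rows: about 16 mm, then feeling for contact.

```bash
python3 -m jog '[{"rx":0,"ry":0,"rz":0,"dx":-0.05,"dy":0,"dz":0.25,"jaw":0},{"rx":0,"ry":0,"rz":0,"dx":0,"dy":0,"dz":0.2,"jaw":0},{"rx":0,"ry":0,"rz":0,"dx":0,"dy":0,"dz":0.1,"jaw":0},{"rx":0,"ry":0,"rz":0,"dx":0,"dy":0,"dz":0,"jaw":0},{"rx":0,"ry":0,"rz":0,"dx":0,"dy":0,"dz":0,"jaw":0}]'; python3 -m jog '[{"rx":0,"ry":0,"rz":0,"dx":0,"dy":0,"dz":0.05,"jaw":0},{"rx":0,"ry":0,"rz":0,"dx":0,"dy":0,"dz":0,"jaw":0}]' | grep -E 'pos|ft'
```

```text
time_s: 4.4
eef_pos: [0.601, -0.1945, 0.0374]
eef_rot: [[0.991, -0.135, 0.0], [-0.135, -0.991, -0.0], [0.0, 0.0, -1.0]]
ft_force: [0.8, 0.5, -0.5]
width: -0.0
gripper_force: 0.0
eef_pos: [0.6009, -0.1944, 0.0357]
ft_force: [0.0, -0.2, 0.6]
```

```bash
python3 -m jog '[{"rx":0,"ry":0,"rz":0,"dx":0,"dy":0,"dz":0.05,"jaw":0},{"rx":0,"ry":0,"rz":0,"dx":0,"dy":0,"dz":0,"jaw":0},{"rx":0,"ry":0,"rz":0,"dx":0,"dy":0,"dz":0,"jaw":0}]' | grep -E 'pos|ft'
```

```text
eef_pos: [0.6009, -0.1944, 0.0343]
ft_force: [0.8, -0.6, 0.2]
```

```bash
python3 -m jog '[{"rx":0,"ry":0,"rz":0,"dx":0,"dy":0,"dz":0.04,"jaw":0},{"rx":0,"ry":0,"rz":0,"dx":0,"dy":0,"dz":0,"jaw":0},{"rx":0,"ry":0,"rz":0,"dx":0,"dy":0,"dz":0,"jaw":0}]' | grep -E 'pos|ft';python3 -m jog '[{"rx":0,"ry":0,"rz":0,"dx":0,"dy":0,"dz":0.04,"jaw":0},{"rx":0,"ry":0,"rz":0,"dx":0,"dy":0,"dz":0,"jaw":0},{"rx":0,"ry":0,"rz":0,"dx":0,"dy":0,"dz":0,"jaw":0}]' | grep -E 'pos|ft'
```

```text
eef_pos: [0.6009, -0.1944, 0.0331]
ft_force: [0.1, 0.6, -0.4]
eef_pos: [0.6009, -0.1945, 0.0319]
ft_force: [0.1, -0.8, 0.0]
```

```bash
python3 -c "
from h import *
c=shot('side','s2.png'); i=c['pixels'][:,:,::-1][190:350,210:390]; cv2.imwrite('pics/s2c.png',cv2.resize(i,None,fx=3.3,fy=3.3,interpolation=cv2.INTER_CUBIC))"
```

```text
(no output)
```

View pics/s2c.png

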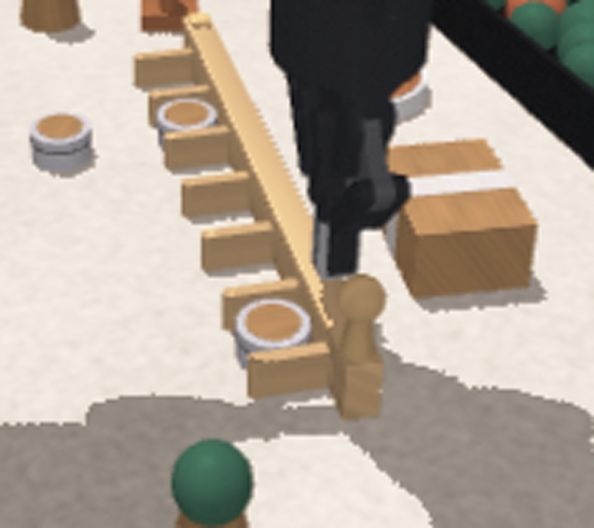

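The crop shows the closed fingertip at about (335,270), over the rail near the post. I'll check its position by ray, using both views.

```bash
cat > t.py <<'E'
from h import *
np.set_printoptions(precision=4,suppress=True)
O=np.array([.6193,-.0587]);xr=np.array([.9907,-.1358]);d=np.array([.1358,.9907])
R=lambda q:np.array([(q[:2]-O)@xr,(q[:2]-O)@d])
c=dict(np.load('pics/s2.npz'))
f=210/np.tan(np.radians(float(c['vfov'])/2));T=c['cam_to_world']
def px(x,y,z):
    w=np.r_[O+x*xr+y*d,z]; k=T[:3,:3].T@(w-T[:3,3]); u=np.array([k[0]/k[2]*f+c['cx'],k[1]/k[2]*f+c['cy']]); return (u-[210,190])*3.3, 
for z in(.032,.036,.042):
    print(z,[px(x,y,z)[0].round(1) for x in(-.011,.011) for y in(-.152,-.123)])
print('rail front edge y=-.135,-.08,-.192',px(-.01,-.135,.036),px(-.01,-.08,.036),px(-.01,-.192,.036),'rear',px(.01,-.192,.036))
print('ball',px(0,-.18,.068))
print(R(ray(c,210+335/3.3,190+272/3.3,.036)))
E
python3 t.py; python3 s.py
```

```text
0.032 [array([316., 322.]), array([300.1, 287.2]), array([356.7, 315.9]), array([339.5, 281.5])]
0.036 [array([316.3, 316. ]), array([300.4, 281.2]), array([357.1, 309.8]), array([339.9, 275.5])]
0.042 [array([316.8, 306.8]), array([300.8, 272.2]), array([357.8, 300.7]), array([340.5, 266.6])]
rail front edge y=-.135,-.08,-.192 (array([308.6645, 295.0467]),) (array([280.4095, 233.6367]),) (array([342.1133, 367.7453]),) rear (array([380.94  , 361.5775]),)
ball (array([357.5288, 297.939 ]),)
[ 0.0094 -0.1195]
5.825 [ 0.6009 -0.1944  0.0319] rack 0.00022637351873594847 -0.13697341806792931 z 0.031887109672271124 ft [-0.475  -0.755   0.6329] w 3.981455360679977e-05
[[ 0.9908 -0.1351 -0.    ]
 [-0.1351 -0.9908 -0.    ]
 [-0.      0.     -1.    ]]
```

```bash
python3 - <<'E'
from h import *
np.set_printoptions(precision=4,suppress=True,linewidth=150)
O=np.array([.6193,-.0587]);xr=np.array([.9907,-.1358]);d=np.array([.1358,.9907])
c=dict(np.load('pics/s2.npz'));P=pts(c)
for cy in(220,240,255,264,268,272,276,280,288):
  for cx in(322,335,350):
    u,v=int(round(210+cx/3.3)),int(round(190+cy/3.3)); p=P[v,u]; q=p[:2]-O
    print(cx,cy,c['pixels'][v,u],'rack',np.r_[q@xr,q@d],'z',p[2])
E
```

```text
322 220 [56 56 58] rack [-0.0096 -0.1509] z 0.09477895219074273
335 220 [28 28 32] rack [-0.0098 -0.1708] z 0.10890867525849474
350 220 [30 29 34] rack [-0.0075 -0.1824] z 0.11677217456227812
322 240 [117 116 118] rack [-0.0065 -0.1437] z 0.07694246947803562
335 240 [35 35 38] rack [-0.0027 -0.1527] z 0.08288138872690781
350 240 [33 34 37] rack [ 0.0044 -0.1523] z 0.08141823859208097
322 255 [114 112 114] rack [-0.0065 -0.1447] z 0.06934516941907587
335 255 [34 34 37] rack [-0.0019 -0.1516] z 0.07371787515670952
350 255 [34 34 37] rack [ 0.0048 -0.1523] z 0.07314449428180342
322 264 [114 112 114] rack [-0.0063 -0.145 ] z 0.06327267247597157
335 264 [33 34 37] rack [-0.0019 -0.1525] z 0.06821500343634929
350 264 [33 33 37] rack [ 0.0047 -0.1535] z 0.06781437120652556
322 268 [113 111 113] rack [-0.0057 -0.1436] z 0.060047099121290415
335 268 [32 33 37] rack [-0.002  -0.1531] z 0.06662499573248859
350 268 [31 31 36] rack [ 0.0052 -0.1527] z 0.0650748653905977
322 272 [116 115 117] rack [-0.0055 -0.1432] z 0.05756589347609292
335 272 [41 42 44] rack [-0.0014 -0.1516] z 0.06328379687583491
350 272 [57 53 50] rack [ 0.0058 -0.1514] z 0.061894883625190134
322 276 [129 123 123] rack [-0.0059 -0.1449] z 0.05464363493120933
335 276 [131 120 110] rack [ 0.0015 -0.1443] z 0.05289955356869597
350 276 [145 117  83] rack [-0.0029 -0.1752] z 0.07748373939833547
322 280 [144 121  95] rack [ 0.0018 -0.1233] z 0.034501312448574184
335 280 [140 114  85] rack [ 0.0081 -0.1264] z 0.035823361008232635
350 280 [154 125  89] rack [-0.0035 -0.1771] z 0.07707031027887434
322 288 [149 122  91] rack [-0.0006 -0.1305] z 0.03610608759323586
335 288 [140 114  84] rack [ 0.0069 -0.1303] z 0.03464785848831403
350 288 [166 135  96] rack [-0.005  -0.1816] z 0.07676396909150313
```

```bash
python3 -m jog '[{"rx":0,"ry":0,"rz":0,"dx":0,"dy":0,"dz":0.1,"jaw":0},{"rx":0,"ry":0,"rz":0,"dx":0,"dy":0,"dz":0.1,"jaw":0},{"rx":0,"ry":0,"rz":0,"dx":0,"dy":0,"dz":0.1,"jaw":0},{"rx":0,"ry":0,"rz":0,"dx":0,"dy":0,"dz":0,"jaw":0},{"rx":0,"ry":0,"rz":0,"dx":0,"dy":0,"dz":0,"jaw":0}]'|grep -E 'pos|ft';python3 -m jog '[{"rx":0,"ry":0,"rz":0,"dx":0,"dy":0,"dz":0.08,"jaw":0},{"rx":0,"ry":0,"rz":0,"dx":0,"dy":0,"dz":0,"jaw":0},{"rx":0,"ry":0,"rz":0,"dx":0,"dy":0,"dz":0,"jaw":0}]'|grep -E 'pos|ft'
python3 - <<'E'
from h import *
O=np.array([.6193,-.0587]);xr=np.array([.9907,-.1358]);d=np.array([.1358,.9907])
c=shot('side','s3.png');P=pts(c);q=P[...,:2]-O;x=q@xr;y=q@d
g=c['pixels'].astype(int); grey=(np.ptp(g,axis=2)<8)&(g.max(2)<135)&(abs(x)<.02)&(y>-.165)&(y<-.11)&(P[...,2]>.02)&(P[...,2]<.12)
print(grey.sum(),np.percentile(P[...,2][grey],[0,1,5]),np.percentile(y[grey],[2,98]),np.percentile(x[grey],[2,98]))
E
```

```text
eef_pos: [0.6009, -0.1945, 0.0229]
ft_force: [0.1, -0.0, 0.6]
eef_pos: [0.6009, -0.1945, 0.0205]
ft_force: [-0.6, 0.2, -0.0]
344 [0.04220325 0.04482461 0.05231775] [-0.16144115 -0.11802223] [-0.01531553  0.00704072]
```

```bash
for i in 1 2 3; do python3 -m jog '[{"rx":0,"ry":0,"rz":0,"dx":0,"dy":0,"dz":0.06,"jaw":0},{"rx":0,"ry":0,"rz":0,"dx":0,"dy":0,"dz":0,"jaw":0},{"rx":0,"ry":0,"rz":0,"dx":0,"dy":0,"dz":0,"jaw":0}]'|grep -E 'pos|ft'; done
```

```text
eef_pos: [0.6009, -0.1944, 0.0186]
ft_force: [0.1, -0.8, -0.4]
eef_pos: [0.6009, -0.1945, 0.0168]
ft_force: [-1.4, 0.3, 1.0]
eef_pos: [0.6009, -0.1944, 0.015]
ft_force: [0.9, -0.1, 0.3]
```

```bash
for i in 1 2 3; do python3 -m jog '[{"rx":0,"ry":0,"rz":0,"dx":0,"dy":0,"dz":0.05,"jaw":0},{"rx":0,"ry":0,"rz":0,"dx":0,"dy":0,"dz":0,"jaw":0}]'|grep -E 'time|pos|ft'; done
python3 - <<'E'
from h import *
O=np.array([.6193,-.0587]);xr=np.array([.9907,-.1358]);d=np.array([.1358,.9907])
c=shot('side','s4.png');P=pts(c);q=P[...,:2]-O;x=q@xr;y=q@d
g=c['pixels'].astype(int); grey=(np.ptp(g,axis=2)<8)&(g.max(2)<135)&(abs(x)<.02)&(y>-.165)&(y<-.11)&(P[...,2]>.02)&(P[...,2]<.12)
print(grey.sum(),np.percentile(P[...,2][grey],[0,1,5]))
E
```

```text
time_s: 8.25
eef_pos: [0.6011, -0.1945, 0.0146]
ft_force: [-2.4, 0.7, 5.7]
time_s: 8.5
eef_pos: [0.6012, -0.1945, 0.0146]
ft_force: [-6.1, 2.2, 11.4]
time_s: 8.75
eef_pos: [0.6012, -0.1945, 0.0145]
ft_force: [-8.2, 2.7, 17.9]
358 [0.02007988 0.03837781 0.04669381]
```

```bash
python3 -m jog '[{"rx":0,"ry":0,"rz":0,"dx":0,"dy":0,"dz":-1,"jaw":0},{"rx":0,"ry":0,"rz":0,"dx":0,"dy":0,"dz":0,"jaw":0},{"rx":0,"ry":0,"rz":0,"dx":0,"dy":0,"dz":0,"jaw":0}]'|grep -E 'pos|ft'
python3 - <<'E'
from h import *
np.set_printoptions(precision=4,suppress=True)
c=shot('wrist','w2.png');o=get_obs();p=np.array(o['eef_pos']);R=np.array(o['eef_rot'])
f=210/np.tan(np.radians(float(c['vfov'])/2));T=c['cam_to_world']
print('cam rel tool',R.T@(T[:3,3]-p))
for k in(0,-.019,-.0214,-.04):
    w=p+R[:,2]*k; q=T[:3,:3].T@(w-T[:3,3]); print(k,q[0]/q[2]*f+c['cx'],q[1]/q[2]*f+c['cy'])
P=(pts(c)-p)@R
g=c['pixels'].astype(int); m=(np.ptp(g,axis=2)<12)&(g.max(2)<140)&(abs(P[...,1])<.03)&(abs(P[...,0])<.03)&(P[...,2]>-.07)&(P[...,2]<.03)
Q=P[m];print(m.sum(),'z pct',np.percentile(Q[:,2],[50,90,97,99.5]))
t=Q[Q[:,2]>np.percentile(Q[:,2],80)];print('tip x,y range',np.percentile(t,[3,97],axis=0))
E
```

```text
eef_pos: [0.6007, -0.1944, 0.0397]
ft_force: [-0.4, 0.2, -0.3]
cam rel tool [ 0.0786  0.0004 -0.1645]
0 283.30496427393655 254.04439827032104
-0.019 283.2255033784637 271.88351853701647
-0.0214 283.21419093108005 274.42318422022015
-0.04 283.11423151027833 296.8642619209186
4899 z pct [-0.0585 -0.0352 -0.0301  0.0181]
tip x,y range [[-0.0204 -0.0203 -0.0412]
 [ 0.0114  0.0123  0.0176]]
```

View pics/w2.png

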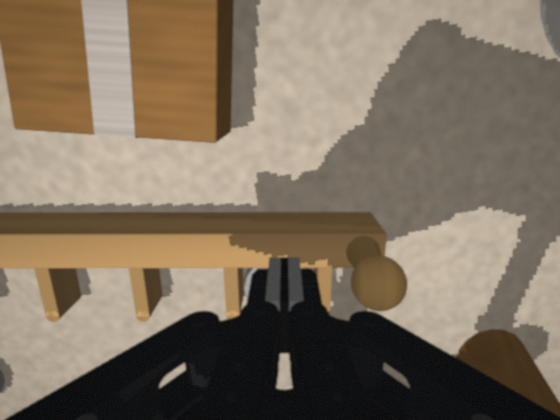

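```bash
python3 - <<'E'
from h import *
for n in('w1','w2'):
    c=dict(np.load(f'pics/{n}.npz'));P=pts(c);
    print(n,'table',np.median(P[280:320,150:200,2]) if n=='w1' else np.median(P[150:200,260:340,2]),'rail',np.median(P[186:196,100:200,2]) if n=='w1' else np.median(P[242:258,60:200,2]))
E
```

```text
w1 table -0.00032599818335368735 rail 0.035713410207996066
w2 table -0.00030130612640418 rail 0.035711171720911705
```

```bash
python3 -m jog '[{"rx":0,"ry":0,"rz":0,"dx":0.66,"dy":-0.17,"dz":-0.2,"jaw":0},{"rx":0,"ry":1,"rz":0,"dx":0,"dy":0,"dz":0,"jaw":0},{"rx":0,"ry":1,"rz":0,"dx":0,"dy":0,"dz":0,"jaw":0},{"rx":0,"ry":1,"rz":0,"dx":0,"dy":0,"dz":0,"jaw":0},{"rx":0,"ry":1,"rz":0,"dx":0,"dy":0,"dz":0,"jaw":0},{"rx":0,"ry":1,"rz":0,"dx":0,"dy":0,"dz":0,"jaw":0},{"rx":0,"ry":0,"rz":0,"dx":0,"dy":0,"dz":0,"jaw":0},{"rx":0,"ry":0,"rz":0,"dx":0,"dy":0,"dz":0,"jaw":0}]'
python3 s.py;python3 -c "
from h import *
c=shot('side','s5.png'); i=c['pixels'][:,:,::-1][150:330,200:400]; cv2.imwrite('pics/s5c.png',cv2.resize(i,None,fx=3,fy=3,interpolation=cv2.INTER_CUBIC))"
```

```text
time_s: 10.22
eef_pos: [0.622, -0.1925, 0.0478]
eef_rot: [[0.759, -0.135, 0.636], [-0.104, -0.991, -0.087], [0.642, 0.0, -0.766]]
ft_force: [0.4, 0.9, 0.8]
width: 0.0003
gripper_force: 0.0
10.225 [ 0.622  -0.1925  0.0478] rack 0.020846674296903286 -0.13222895195931986 z 0.04775798086354351 ft [0.431  0.923  0.7596] w 0.00026673058276315296
[[ 0.7593 -0.1354  0.6365]
 [-0.1035 -0.9908 -0.0872]
 [ 0.6424  0.0004 -0.7663]]
```

View pics/s5c.png

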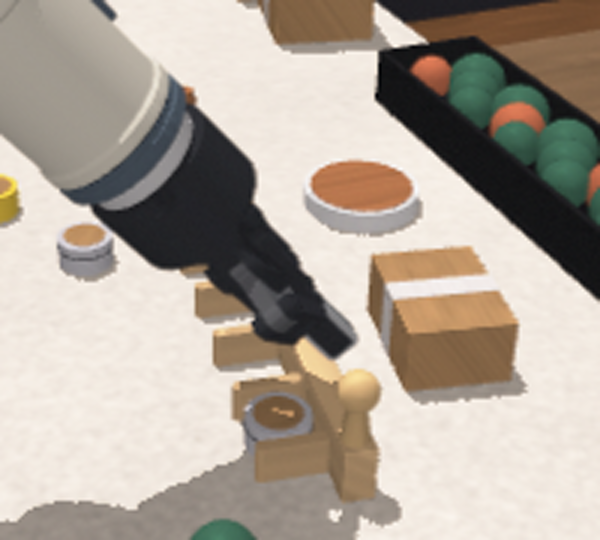

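The tilted fingertip (about (340,345) in the crop) hangs just above the rail, clear of the post. Next I lower it vertically.

```bash
python3 -m jog '[{"rx":0,"ry":0,"rz":0,"dx":-0.18,"dy":0,"dz":0.21,"jaw":0},{"rx":0,"ry":0,"rz":0,"dx":-0.18,"dy":0,"dz":0.21,"jaw":0},{"rx":0,"ry":0,"rz":0,"dx":0,"dy":0,"dz":0,"jaw":0},{"rx":0,"ry":0,"rz":0,"dx":0,"dy":0,"dz":0,"jaw":0}]'|grep -E 'pos|ft'
for i in 1 2 3; do python3 -m jog '[{"rx":0,"ry":0,"rz":0,"dx":-0.032,"dy":0,"dz":0.038,"jaw":0},{"rx":0,"ry":0,"rz":0,"dx":0,"dy":0,"dz":0,"jaw":0}]'|grep -E 'pos|ft';done
```

```text
eef_pos: [0.6211, -0.192, 0.0298]
ft_force: [-0.3, -0.2, -0.2]
eef_pos: [0.6211, -0.1921, 0.0286]
ft_force: [-0.0, -0.1, 0.2]
eef_pos: [0.621, -0.192, 0.0269]
ft_force: [-0.2, 0.1, -0.4]
eef_pos: [0.6209, -0.192, 0.0253]
ft_force: [0.2, -0.6, 0.9]
```

```bash

for i in 1 2 ; do python3 -m jog '[{"rx":0,"ry":0,"rz":0,"dx":-0.032,"dy":0,"dz":0.038,"jaw":0},{"rx":0,"ry":0,"rz":0,"dx":0,"dy":0,"dz":0,"jaw":0}]'|grep -E 'time|pos|ft';done
```

```text
time_s: 11.78
eef_pos: [0.6214, -0.1922, 0.0246]
ft_force: [-1.8, -0.4, 2.2]
time_s: 12.02
eef_pos: [0.622, -0.1924, 0.0246]
ft_force: [-5.9, 1.0, 7.8]
```

```bash
python3 -m jog '[{"rx":0,"ry":0,"rz":0,"dx":0,"dy":-0.15,"dz":0,"jaw":0},{"rx":0,"ry":0,"rz":0,"dx":0,"dy":-0.15,"dz":0,"jaw":0},{"rx":0,"ry":0,"rz":0,"dx":0,"dy":-0.15,"dz":0,"jaw":0},{"rx":0,"ry":0,"rz":0,"dx":0,"dy":-0.15,"dz":0,"jaw":0}]'|grep -E 'pos|ft'; python3 s.py | head -1;python3 -m jog '[{"rx":0,"ry":0,"rz":0,"dx":0,"dy":-0.15,"dz":0,"jaw":0},{"rx":0,"ry":0,"rz":0,"dx":0,"dy":-0.15,"dz":0,"jaw":0},{"rx":0,"ry":0,"rz":0,"dx":0,"dy":-0.15,"dz":0,"jaw":0},{"rx":0,"ry":0,"rz":0,"dx":0,"dy":-0.15,"dz":0,"jaw":0}]'|grep -E 'pos|ft'; python3 s.py | head -1
```

```text
eef_pos: [0.6246, -0.1753, 0.0246]
ft_force: [-0.1, -4.2, 4.5]
12.525 [ 0.6246 -0.1753  0.0246] rack 0.0210875036592172 -0.11477813750674301 z 0.024631369515783014 ft [-0.0911 -4.1546  4.4968] w -9.399403556730291e-05
eef_pos: [0.6271, -0.1574, 0.0247]
ft_force: [-0.6, -3.1, 5.0]
13.025 [ 0.6271 -0.1574  0.0247] rack 0.021107251905543314 -0.09671566397604953 z 0.02467762537933078 ft [-0.6078 -3.1122  4.9825] w 0.0001051862694079565
```

Contact is steady at about 5 N, so I keep sliding to y = -0.027.

```bash
python3 -m jog '[{"rx":0,"ry":0,"rz":0,"dx":0,"dy":-0.15,"dz":0.01,"jaw":0},{"rx":0,"ry":0,"rz":0,"dx":0,"dy":-0.15,"dz":0,"jaw":0},{"rx":0,"ry":0,"rz":0,"dx":0,"dy":-0.15,"dz":0,"jaw":0},{"rx":0,"ry":0,"rz":0,"dx":0,"dy":-0.15,"dz":0,"jaw":0},{"rx":0,"ry":0,"rz":0,"dx":0,"dy":-0.15,"dz":0,"jaw":0},{"rx":0,"ry":0,"rz":0,"dx":0,"dy":-0.15,"dz":0,"jaw":0},{"rx":0,"ry":0,"rz":0,"dx":0,"dy":-0.15,"dz":0,"jaw":0},{"rx":0,"ry":0,"rz":0,"dx":0,"dy":-0.15,"dz":0,"jaw":0}]'|grep -E 'pos|ft'; python3 s.py | head -1;python3 -m jog '[{"rx":0,"ry":0,"rz":0,"dx":0,"dy":-0.15,"dz":0,"jaw":0},{"rx":0,"ry":0,"rz":0,"dx":0,"dy":-0.15,"dz":0,"jaw":0},{"rx":0,"ry":0,"rz":0,"dx":0,"dy":-0.15,"dz":0,"jaw":0},{"rx":0,"ry":0,"rz":0,"dx":0,"dy":-0.15,"dz":0,"jaw":0},{"rx":0,"ry":0,"rz":0,"dx":0,"dy":-0.15,"dz":0,"jaw":0},{"rx":0,"ry":0,"rz":0,"dx":0,"dy":-0.15,"dz":0,"jaw":0},{"rx":0,"ry":0,"rz":0,"dx":0,"dy":-0.15,"dz":0,"jaw":0},{"rx":0,"ry":0,"rz":0,"dx":0,"dy":0,"dz":0,"jaw":0},{"rx":0,"ry":0,"rz":0,"dx":0,"dy":0,"dz":0,"jaw":0}]'|grep -E 'pos|ft'; python3 s.py | head -1
```

```text
eef_pos: [0.6323, -0.1217, 0.0246]
ft_force: [-1.0, -4.4, 6.7]
14.025 [ 0.6323 -0.1217  0.0246] rack 0.021395456548720576 -0.06067857504442793 z 0.024599241924230783 ft [-0.9795 -4.3654  6.6914] w -3.978668704111189e-05
eef_pos: [0.6366, -0.09, 0.0246]
ft_force: [-0.3, -2.3, 5.5]
15.15 [ 0.6366 -0.09    0.0246] rack 0.021375522545003026 -0.02866548230765545 z 0.024614959361136977 ft [-0.2666 -2.3211  5.5356] w 8.366309840750396e-05
```

```bash
python3 -m jog '[{"rx":0,"ry":0,"rz":0,"dx":0.64,"dy":0,"dz":-0.77,"jaw":0},{"rx":0,"ry":0,"rz":0,"dx":0.64,"dy":0,"dz":-0.77,"jaw":0},{"rx":0,"ry":0,"rz":0,"dx":0.64,"dy":0,"dz":-0.77,"jaw":0},{"rx":0,"ry":-1,"rz":0,"dx":0,"dy":0,"dz":0,"jaw":0},{"rx":0,"ry":-1,"rz":0,"dx":0,"dy":0,"dz":0,"jaw":0},{"rx":0,"ry":-1,"rz":0,"dx":0,"dy":0,"dz":0,"jaw":0},{"rx":0,"ry":-1,"rz":0,"dx":0,"dy":0,"dz":0,"jaw":0},{"rx":0,"ry":-1,"rz":0,"dx":0,"dy":0,"dz":0,"jaw":0},{"rx":0,"ry":0,"rz":0,"dx":0,"dy":0,"dz":0,"jaw":0}]'|grep -E 'pos|ft'; python3 -m jog '[{"rx":0,"ry":0,"rz":0,"dx":-0.74,"dy":-0.88,"dz":0,"jaw":0},{"rx":0,"ry":0,"rz":0,"dx":-0.74,"dy":-0.88,"dz":0,"jaw":0},{"rx":0,"ry":0,"rz":0,"dx":-0.74,"dy":-0.88,"dz":0,"jaw":0},{"rx":0,"ry":0,"rz":0,"dx":-0.74,"dy":-0.88,"dz":0,"jaw":0},{"rx":0,"ry":0,"rz":0,"dx":-0.74,"dy":-0.88,"dz":0,"jaw":0},{"rx":0,"ry":0,"rz":0,"dx":-0.74,"dy":-0.88,"dz":0,"jaw":0},{"rx":0,"ry":0,"rz":0,"dx":0,"dy":0,"dz":0,"jaw":0},{"rx":0,"ry":0,"rz":0,"dx":0,"dy":0,"dz":0,"jaw":0}]'|grep -E 'pos|ft'; python3 s.py
```

```text
eef_pos: [0.6351, -0.0891, 0.1079]
ft_force: [-0.6, -0.1, -0.6]
eef_pos: [0.5238, 0.0852, 0.1126]
ft_force: [0.6, -0.4, -0.2]
17.275 [0.5238 0.0852 0.1126] rack -0.11412626604975044 0.12961561589903609 z 0.11260512250510074 ft [ 0.5971 -0.4283 -0.1936] w -9.526972215865187e-05
[[ 0.9909 -0.1347  0.0021]
 [-0.1347 -0.9909 -0.0002]
 [ 0.0021 -0.0001 -1.    ]]
```

```bash
python3 -m jog '[{"rx":0,"ry":0,"rz":0,"dx":0,"dy":0,"dz":1,"jaw":0},{"rx":0,"ry":0,"rz":0,"dx":0,"dy":0,"dz":1,"jaw":0},{"rx":0,"ry":0,"rz":0,"dx":0,"dy":0,"dz":1,"jaw":0},{"rx":0,"ry":0,"rz":0,"dx":0,"dy":0,"dz":0.7,"jaw":0},{"rx":0,"ry":0,"rz":0,"dx":0,"dy":0,"dz":0.2,"jaw":0},{"rx":0,"ry":0,"rz":0,"dx":0,"dy":0,"dz":0.1,"jaw":0},{"rx":0,"ry":0,"rz":0,"dx":0,"dy":0,"dz":0,"jaw":0}]'|grep -E 'pos|ft'
python3 - <<'E'
from h import *
O=np.array([.6193,-.0587]);xr=np.array([.9907,-.1358]);d=np.array([.1358,.9907])
c=shot('side','s6.png');P=pts(c);q=P[...,:2]-O;x=q@xr;y=q@d
g=c['pixels'].astype(int); grey=(np.ptp(g,axis=2)<10)&(g.max(2)<90)&(abs(x+.114)<.02)&(abs(y-.13)<.03)&(P[...,2]>-.01)&(P[...,2]<.1)
print(grey.sum(),np.percentile(P[...,2][grey],[0,1,5]),np.percentile(y[grey],[2,98]))
cv2.imwrite('pics/s6c.png',cv2.resize(c['pixels'][:,:,::-1][130:270,160:330],None,fx=3,fy=3))
E
python3 s.py
```

```text
eef_pos: [0.5248, 0.0853, -0.0067]
ft_force: [-0.3, -0.7, 0.2]
141 [0.02048049 0.02122447 0.02545134] [0.10192195 0.12626927]
18.2 [ 0.525   0.0854 -0.0065] rack -0.11303021049245922 0.12994608852696557 z -0.006498429055955816 ft [ 0.5083 -0.0221  0.1561] w 0.00012129379266910764
[[ 0.9908 -0.1353  0.0019]
 [-0.1353 -0.9908  0.0002]
 [ 0.0018 -0.0004 -1.    ]]
```

View pics/s6c.png

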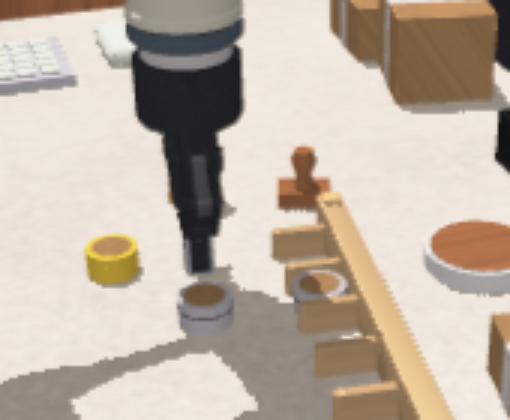

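The finger (at about (200,265) in the crop) is just behind the tin, clear of the yellow one. Next: 9 mm down, then push toward -y.

```bash
python3 -m jog '[{"rx":0,"ry":0,"rz":0,"dx":0.05,"dy":0,"dz":0.2,"jaw":0},{"rx":0,"ry":0,"rz":0,"dx":0,"dy":0,"dz":0.1,"jaw":0},{"rx":0,"ry":0,"rz":0,"dx":0,"dy":0,"dz":0,"jaw":0},{"rx":0,"ry":0,"rz":0,"dx":0,"dy":0.2,"dz":0,"jaw":0},{"rx":0,"ry":0,"rz":0,"dx":0,"dy":0.2,"dz":0,"jaw":0},{"rx":0,"ry":0,"rz":0,"dx":0,"dy":0.2,"dz":0,"jaw":0},{"rx":0,"ry":0,"rz":0,"dx":0,"dy":0.2,"dz":0,"jaw":0},{"rx":0,"ry":0,"rz":0,"dx":0,"dy":0.2,"dz":0,"jaw":0}]'; python3 s.py|head -1
python3 -m jog '[{"rx":0,"ry":0,"rz":0,"dx":0,"dy":0.2,"dz":0,"jaw":0},{"rx":0,"ry":0,"rz":0,"dx":0,"dy":0.2,"dz":0,"jaw":0},{"rx":0,"ry":0,"rz":0,"dx":0,"dy":0.2,"dz":0,"jaw":0},{"rx":0,"ry":0,"rz":0,"dx":0,"dy":0.2,"dz":0,"jaw":0},{"rx":0,"ry":0,"rz":0,"dx":0,"dy":0.2,"dz":0,"jaw":0},{"rx":0,"ry":0,"rz":0,"dx":0,"dy":0.2,"dz":0,"jaw":0},{"rx":0,"ry":0,"rz":0,"dx":0,"dy":0.2,"dz":0,"jaw":0},{"rx":0,"ry":0,"rz":0,"dx":0,"dy":0.2,"dz":0,"jaw":0},{"rx":0,"ry":0,"rz":0,"dx":0,"dy":0.2,"dz":0,"jaw":0},{"rx":0,"ry":0,"rz":0,"dx":0,"dy":0.2,"dz":0,"jaw":0},{"rx":0,"ry":0,"rz":0,"dx":0,"dy":0,"dz":0,"jaw":0},{"rx":0,"ry":0,"rz":0,"dx":0,"dy":0,"dz":0,"jaw":0}]'|grep ft; python3 s.py|head -1
cat > tin.py <<'E'
from h import *
np.set_printoptions(precision=4,suppress=True)
O=np.array([.6193,-.0587]);xr=np.array([.9907,-.1358]);d=np.array([.1358,.9907])
for n in('side','top'):
    c=camera(n); hsv=cv2.cvtColor(c['pixels'],cv2.COLOR_RGB2HSV).astype(int);P=pts(c);q=P[...,:2]-O;x=q@xr;y=q@d
    b=(x>-.15)&(x<.0)&(y>-.09)&(y<.11)&(P[...,2]>.012)&(P[...,2]<.032)
    lab=b&(hsv[...,1]>85)&(hsv[...,0]<25)&(hsv[...,2]<165)&(x<-.018)
    if n=='top' : lab&=~((y>.05)&(x>-.06))
    k,L,S,C=cv2.connectedComponentsWithStats(lab.astype(np.uint8))
    for i in range(1,k):
        if S[i,4]>12:
            r=ray(c,*C[i],.022)[:2]-O; print(n,S[i].tolist(),'label rack',r@xr,r@d)
E
python3 tin.py
```

```text
time_s: 19.2
eef_pos: [0.5217, 0.0551, -0.0165]
eef_rot: [[0.991, -0.135, 0.0], [-0.135, -0.991, 0.0], [0.0, -0.0, -1.0]]
ft_force: [0.2, 0.9, 0.3]
width: 0.0003
gripper_force: 0.2
19.2 [ 0.5217  0.0551 -0.0165] rack -0.11218826711771006 0.09947867151379083 z -0.016474180741065915 ft [0.15   0.8914 0.3235] w 0.00032649081963537896
ft_force: [0.5, -0.7, 0.6]
20.7 [ 0.5134 -0.004  -0.0168] rack -0.1123318677325162 0.03981003475964047 z -0.01676809999916186 ft [ 0.5485 -0.6607  0.5517] w -1.8721629227516946e-05
side [255, 219, 8, 5, 19] label rack -0.045681317277392344 0.0992192309611293
side [260, 231, 15, 6, 63] label rack -0.03632066044892664 0.04405416985403188
side [265, 243, 16, 8, 95] label rack -0.0359411261625142 -0.006043132048116331
side [226, 245, 14, 8, 91] label rack -0.11399627058876749 0.003956731431519832
side [271, 258, 17, 9, 111] label rack -0.035738265669269804 -0.059408134911311354
top [296, 229, 5, 13, 54] label rack -0.03080788783810149 0.0007628800042429244
top [323, 232, 5, 9, 40] label rack -0.026285572246567284 -0.05295161010522856
```

```bash
python3 -m jog '[{"rx":0,"ry":0,"rz":0,"dx":0,"dy":0.2,"dz":0,"jaw":0},{"rx":0,"ry":0,"rz":0,"dx":0,"dy":0.2,"dz":0,"jaw":0},{"rx":0,"ry":0,"rz":0,"dx":0,"dy":0.2,"dz":0,"jaw":0},{"rx":0,"ry":0,"rz":0,"dx":0,"dy":0.2,"dz":0,"jaw":0},{"rx":0,"ry":0,"rz":0,"dx":0,"dy":0.15,"dz":0,"jaw":0},{"rx":0,"ry":0,"rz":0,"dx":0,"dy":0.08,"dz":0,"jaw":0},{"rx":0,"ry":0,"rz":0,"dx":0,"dy":0,"dz":0,"jaw":0},{"rx":0,"ry":0,"rz":0,"dx":0,"dy":0,"dz":0,"jaw":0}]'|grep ft; python3 s.py|head -1
python3 tin.py | grep side
```

```text
ft_force: [0.5, -0.1, -0.1]
21.8 [ 0.5094 -0.0344 -0.0166] rack -0.11220918534439786 0.009107432956145564 z -0.016578903465633052 ft [ 0.5336 -0.1089 -0.0789] w -0.00010823025096515623
side [255, 219, 8, 5, 18] label rack -0.04528671023503876 0.09972204022407957
side [260, 231, 15, 6, 67] label rack -0.03629366729198727 0.04376032262666534
side [265, 245, 16, 6, 72] label rack -0.03614492190684504 -0.009483090859397632
side [228, 254, 15, 8, 98] label rack -0.11372820660897395 -0.026439918334320064
side [271, 258, 17, 9, 112] label rack -0.03577126502713131 -0.0597094605138807
```

```bash
python3 -m jog '[{"rx":0,"ry":0,"rz":0,"dx":0,"dy":-0.33,"dz":0,"jaw":0},{"rx":0,"ry":0,"rz":0,"dx":0,"dy":0,"dz":-1,"jaw":0},{"rx":0,"ry":0,"rz":0,"dx":-0.4,"dy":0,"dz":-1,"jaw":0},{"rx":0,"ry":0,"rz":0,"dx":-0.6,"dy":0.5,"dz":0,"jaw":0.08},{"rx":0,"ry":0,"rz":0,"dx":-0.6,"dy":0.5,"dz":0,"jaw":0.08},{"rx":0,"ry":0,"rz":0,"dx":0,"dy":0.53,"dz":0,"jaw":0.08},{"rx":0,"ry":0,"rz":0,"dx":0,"dy":0,"dz":0,"jaw":0.08},{"rx":0,"ry":0,"rz":0,"dx":0,"dy":0,"dz":0,"jaw":0.08}]'|grep ft; python3 s.py|head -1
```

```text
ft_force: [-0.3, 0.6, 0.1]
22.9 [ 0.4574 -0.0635  0.0434] rack -0.15971393502190678 -0.02670300405733011 z 0.043356704529412426 ft [-0.286   0.5677  0.0691] w 0.007061237936113039
```

```bash
python3 -m jog '[{"rx":0,"ry":0,"rz":0,"dx":0,"dy":0,"dz":1,"jaw":0.08},{"rx":0,"ry":0,"rz":0,"dx":0,"dy":0,"dz":0.7,"jaw":0.08},{"rx":0,"ry":0,"rz":0,"dx":0,"dy":0,"dz":0.3,"jaw":0.08},{"rx":0,"ry":0,"rz":0,"dx":0,"dy":0,"dz":0,"jaw":0.08},{"rx":0,"ry":0,"rz":0,"dx":0.2,"dy":0.01,"dz":0,"jaw":0.08},{"rx":0,"ry":0,"rz":0,"dx":0.2,"dy":0,"dz":0,"jaw":0.08},{"rx":0,"ry":0,"rz":0,"dx":0.2,"dy":0,"dz":0,"jaw":0.08},{"rx":0,"ry":0,"rz":0,"dx":0.2,"dy":0,"dz":0,"jaw":0.08},{"rx":0,"ry":0,"rz":0,"dx":0.2,"dy":0,"dz":0,"jaw":0.08},{"rx":0,"ry":0,"rz":0,"dx":0.2,"dy":0,"dz":0,"jaw":0.08},{"rx":0,"ry":0,"rz":0,"dx":0.2,"dy":0,"dz":0,"jaw":0.08},{"rx":0,"ry":0,"rz":0,"dx":0,"dy":0,"dz":0,"jaw":0.08}]'|grep ft; python3 s.py|head -1; python3 tin.py
```

```text
ft_force: [-0.4, -0.4, 0.2]
24.4 [ 0.4989 -0.0697 -0.0166] rack -0.11773759935064787 -0.027283257048794324 z -0.016641652334655282 ft [-0.432  -0.4255  0.1734] w 0.00673839694310274
side [255, 219, 8, 4, 17] label rack -0.04497208680774246 0.10031306183671962
side [260, 231, 15, 6, 60] label rack -0.03642867542641361 0.04415404793872876
side [265, 245, 16, 6, 67] label rack -0.0365321149884889 -0.009156331195728087
side [243, 254, 14, 7, 54] label rack -0.08883174009272742 -0.03250834982061164
side [271, 261, 17, 6, 79] label rack -0.03641372613691015 -0.06278634366037328
top [295, 229, 6, 16, 57] label rack -0.031635074118473404 0.0009131011809231646
top [322, 232, 6, 17, 73] label rack -0.0344799089515929 -0.05310199169321249
```

```bash
python3 -c "
from h import *
c=shot('side','s7.png'); cv2.imwrite('pics/s7c.png',cv2.resize(c['pixels'][:,:,::-1][210:310,190:330],None,fx=4.5,fy=4.5,interpolation=cv2.INTER_CUBIC))"
```

```text
(no output)
```

View pics/s7c.png

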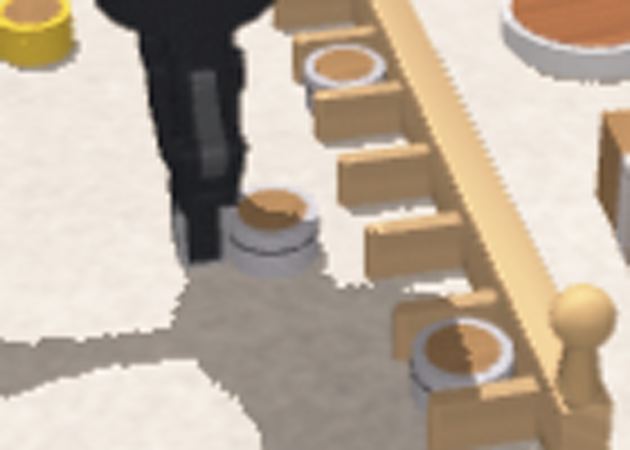

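The crop shows the tin (label about (274,210)) seated against the fingers and in line with the gap between the dividers ending at about (340,185) and (367,255). I continue the push.

```bash
python3 -m jog '[{"rx":0,"ry":0,"rz":0,"dx":0.2,"dy":0,"dz":0,"jaw":0.08},{"rx":0,"ry":0,"rz":0,"dx":0.2,"dy":0,"dz":0,"jaw":0.08},{"rx":0,"ry":0,"rz":0,"dx":0.2,"dy":0,"dz":0,"jaw":0.08},{"rx":0,"ry":0,"rz":0,"dx":0.2,"dy":0,"dz":0,"jaw":0.08},{"rx":0,"ry":0,"rz":0,"dx":0.2,"dy":0,"dz":0,"jaw":0.08},{"rx":0,"ry":0,"rz":0,"dx":0.2,"dy":0,"dz":0,"jaw":0.08},{"rx":0,"ry":0,"rz":0,"dx":0.2,"dy":0,"dz":0,"jaw":0.08},{"rx":0,"ry":0,"rz":0,"dx":0.2,"dy":0,"dz":0,"jaw":0.08},{"rx":0,"ry":0,"rz":0,"dx":0,"dy":0,"dz":0,"jaw":0.08}]'|grep ft; python3 s.py|head -1; for i in 1 2 3; do python3 -m jog '[{"rx":0,"ry":0,"rz":0,"dx":0.1,"dy":0,"dz":0,"jaw":0.08},{"rx":0,"ry":0,"rz":0,"dx":0,"dy":0,"dz":0,"jaw":0.08},{"rx":0,"ry":0,"rz":0,"dx":0,"dy":0,"dz":0,"jaw":0.08}]'|grep ft;python3 s.py|head -1;done
```

```text
ft_force: [0.0, -0.6, -0.5]
25.675 [ 0.5465 -0.0762 -0.0166] rack -0.06975866816291616 -0.027273033598633444 z -0.016586810871347682 ft [ 0.0239 -0.5949 -0.4656] w 0.007141471352420686
ft_force: [-0.3, 0.3, 0.4]
26.05 [ 0.549  -0.0765 -0.0165] rack -0.06721578986404507 -0.027224526253361858 z -0.01654772686319981 ft [-0.2967  0.2717  0.4152] w 0.006891719448901172
ft_force: [-0.3, 0.3, -0.1]
26.425 [ 0.5521 -0.077  -0.0166] rack -0.06413322430462536 -0.027222191189743346 z -0.016589301027954265 ft [-0.2515  0.3237 -0.083 ] w 0.006617173247033176
ft_force: [-0.4, 0.7, 0.2]
26.8 [ 0.555  -0.0774 -0.0166] rack -0.06112084749946319 -0.027245134659971033 z -0.016600322305513192 ft [-0.4168  0.6803  0.1614] w 0.007136491544938359
```

```bash
for i in 1 2 3; do python3 -m jog '[{"rx":0,"ry":0,"rz":0,"dx":0.06,"dy":0,"dz":0,"jaw":0.08},{"rx":0,"ry":0,"rz":0,"dx":0,"dy":0,"dz":0,"jaw":0.08}]'|grep ft;python3 s.py|head -1;done; python3 tin.py
```

```text
ft_force: [-5.5, 1.2, 3.7]
27.05 [ 0.5556 -0.0775 -0.0167] rack -0.06058827702386477 -0.027238748876596764 z -0.01667691223158882 ft [-5.5198  1.195   3.6681] w 0.006695909711481868
ft_force: [-13.6, 1.6, 8.5]
27.3 [ 0.5556 -0.0774 -0.0168] rack -0.06057382218066656 -0.027202037527593256 z -0.016760768921905103 ft [-13.65     1.5586   8.4671] w 0.0066464968183116814
ft_force: [-20.1, 2.3, 12.9]
27.55 [ 0.5557 -0.0775 -0.0167] rack -0.06050787006606053 -0.027231102770427704 z -0.016743870594776528 ft [-20.089    2.312   12.9428] w 0.006970027809603182
side [272, 249, 13, 8, 55] label rack -0.03130642572336395 -0.03266207596593218
side [271, 258, 17, 9, 118] label rack -0.034947261029678205 -0.0594892244796694
```

```bash
python3 -m jog '[{"rx":0,"ry":0,"rz":0,"dx":-0.2,"dy":0,"dz":0,"jaw":0.08},{"rx":0,"ry":0,"rz":0,"dx":-0.6,"dy":0,"dz":0,"jaw":0.08},{"rx":0,"ry":0,"rz":0,"dx":-1,"dy":0,"dz":0,"jaw":0.08},{"rx":0,"ry":0,"rz":0,"dx":-1,"dy":0,"dz":-1,"jaw":0.08},{"rx":0,"ry":0,"rz":0,"dx":-1,"dy":0,"dz":-1,"jaw":0.08},{"rx":0,"ry":0,"rz":0,"dx":0,"dy":0,"dz":-1,"jaw":0.08},{"rx":0,"ry":0,"rz":0,"dx":0,"dy":0,"dz":-1,"jaw":0.08},{"rx":0,"ry":0,"rz":0,"dx":0,"dy":0,"dz":0,"jaw":0.08}]'|grep -E 'time|ft'; python3 tin.py; python3 -c "
from h import *
c=shot('top','t8.png');s=shot('side','s8.png'); f=lambda c,a:cv2.resize(c['pixels'][:,:,::-1][a[0]:a[1],a[2]:a[3]],(390,300),interpolation=cv2.INTER_CUBIC)
cv2.imwrite('pics/f8.png',np.hstack([f(c,(190,280,280,397)),f(s,(220,310,220,337))]))"
```

```text
time_s: 28.65
ft_force: [0.1, 0.3, 0.3]
side [255, 219, 8, 4, 17] label rack -0.04497208680774246 0.10031306183671962
side [260, 231, 15, 6, 64] label rack -0.03626555626412154 0.044121585331016365
side [265, 245, 16, 7, 43] label rack -0.03963101013529153 -0.007577585596406576
side [271, 260, 17, 7, 78] label rack -0.03563635181197211 -0.06293431059398424
top [296, 229, 5, 17, 68] label rack -0.03420415620194781 0.0006335332560760093
top [306, 230, 15, 14, 154] label rack -0.030021548893540882 -0.02929048609149487
top [322, 232, 6, 17, 71] label rack -0.03451831675148485 -0.05339935723057585
```

View pics/f8.png

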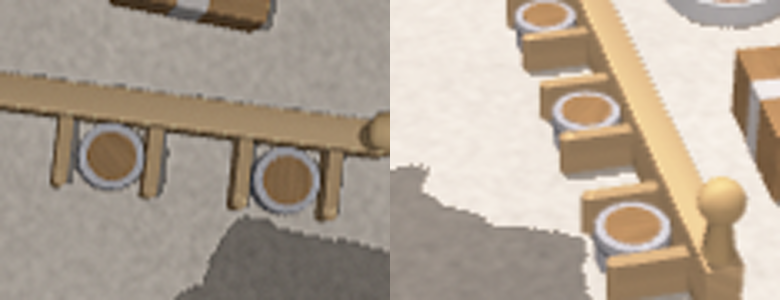

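The tin (label about (111,156) in the left crop) sits fully home in the third gap, as deep as the neighbouring tin. It is measured at rack x = -30 mm, and the arm is clear, so I'm handing in.

```bash
python3 -c "
from bench import *
print(finish_job())"
```

```text
the job is handed in; nothing more can be done
None
```

I ran the fingertip along the rail top from the post end to the third gap, pushed the tin home there (measured at rack x ≈ -30 mm, y ≈ -29 mm) and handed in at about 29 s; no verdict came back, and I did not re-measure the bystanders. The real fingertip ended about 21 mm short of the reported TCP, so I slid with the tool tilted 40° to keep the grasp point above 36 mm.

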